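# Release the locked tray of the watch tester

### The arm

A 6-joint arm with a two-finger parallel gripper is mounted at the origin on a cart in front of the work surface, level with it; the furniture and walls round the work are solid. World frame = base frame: x ahead of the robot, y to its left, z up, the work surface at z = 0. Lengths are in m, angles in rad, forces in N, time in s.
With the tool pointing down it reaches from about 0.35 to 0.85 m from the base axis. Payload 8.1 kg.
Tool frame: the origin (TCP) lies midway between the tips of the shut fingers; the grasp point (between the pads) lies 19 mm behind it (robot.grip_point_offset is the distance from the TCP to the grasp point, in m); z points along the fingers, y is the line along which they close (so a half turn about z gives the same grasp; the last joint's range is limited). The gripper opens to 93 mm and grips with 3 to 60 N. Pads are 15 mm wide; open, the fingers measure 128 mm over their backs; the gripper's body (75 mm by 188 mm) begins 65 mm behind the grasp point.
Start: joints at [1.197, 0.13, 1.488, -0, 1.523, -0.085], TCP at [0.171, 0.575, 0.219] pointing down, gripper open.
Joint ranges: [-2.96, 2.96], [-0.89, 2.26], [0.02, 2.5], [-1.34, 4.48], [0, 2.73], [-2.66, 2.66]. Speed limits (rad/s): [2.39, 2.39, 2.79, 3.14, 3.14, 3.14].

### API

Orientations are given as a rotation vector (axis times angle).
In Python, from plant import robot, read_camera, job gives the robot as it stands.
- The arm moves only by the shell command python3 -m inch 'ROWS' [FORCE]. ROWS is JSON, one flat list of numbers, 5 for each row, row after row: the shift along the world's x, y, z in mm, then the turn about the world's z in degrees, then the opening in per cent of the stroke, from 0 (shut) to 100 (fully open). In form: [dx, dy, dz, yaw, hand, dx, dy, dz, yaw, hand, ...]. A call has 1 to 10 rows; each row is the pose to reach, as a shift and turn from the pose commanded when the call began; what a row does not reach only later rows make up. A row lasts 1/12 s, in which the tool goes at most 41.7 mm and 7.16 degrees, less where a joint would pass 70% of its speed; a pose out of reach is approached as far as the arm can. A call with a gripper value outside its range is refused whole. The fingers move at their own pace and stop on an object; FORCE is the grip in N (left out, the last holds). Time passes only in rows, so rows that repeat a pose let the fingers close. It gives the time, the measured TCP pose, the force, the opening and the grip force at its end, in the units of the state.
- robot.read_state(): the state, without advancing time (a new reading comes with each control period).
- read_camera(name): name is "scene" or "top"; returns a dict with "image" (400x640x3 uint8, blue, green, red), "K" (3x3 intrinsics, pixels), "D" ([k1, k2, p1, p2, k3] as OpenCV has them; the pictures are not rectified), "extrinsics" (4x4, takes a point from world to camera coordinates). Camera axes: x right, y down, z forward; pixel columns grow to the right and rows downward; lengths in m; the calibration is good to about 2 mm. A picture is of the moment at which its call begins. There is no depth.
- job.close_job(): hands the job in; it is judged then, once.
The state is a dict: "t": time; "q": joint angles; "dq": joint speeds; "joint_torque": joint torques, N m; "tool_pos": TCP position; "orientation": TCP orientation; "force": force on the tool from outside, world axes, zero at the start; "wrist_torque": the same for the moment, N m; "opening": finger opening in m; "gripper_force": force on a finger pad.
Only numpy, scipy, OpenCV 4.12 (cv2) and the standard library are available. Lean on these libraries where they do the work, as an engineer would, in place of code of your own. Each camera call takes 0.05 s, during which the arm holds its last target. There are 200 camera calls.

### The job

The tray of the white watch tester is locked shut. Take the red-handled release pin from its wooden stand, reach with it through the small brass-rimmed hole in the top of the tester and gently press the hidden spring catch, feeling for it and never forcing the pin, and keep it pressed until the tray has crept all the way out. Then put the pin back upright in its stand, fully home, without disturbing the things around.

Things in the scene. Friction and masses are not known exactly. Their poses are not given: they have to be found in the camera images.
- tester: Watch tester, a fixed box 120 (x) x 100 (y) x 75 mm high, white sides, grey top, black display and green pilot lamp on its front. Origin: centre of its underside on the table; z up; its front, with the tray, faces its own -x. Inside it is hollow.
- hole (a point): Centre of the mouth of the access hole, 77 mm above the table; axes as the tester's (z up, straight out of the hole). The mouth is a brass ring (outer diameter 19 mm, bore 11 mm, 2 mm high) on the grey top; under it a 9 mm hole with a 1.5 mm chamfer goes through the 6 mm thick top plate.
- hole_inner (a point): Inner end of the hole, 8 mm below its mouth. From here the space is free down to the hidden catch's flat push face (18 x 18 mm, centred under the hole), 17 to 37 mm below the mouth, different each time. It moves straight down against a spring: about 2 N at first touch, 4 to 6 N at 4 mm, where the tray is let go, and a hard stop at 6 mm. Delicate: 20 N is forcing it.
- tray (a joint): Travel of the tray out of the tester, m: 0 shut and locked, 0.036 fully out. Let go, a spring and a damper make it creep out in 2 to 3 s toward the tester's own -x. It has a rack with a tooth every 10 mm: if the catch comes up early it holds the tray again part-way, and can be pressed again.
- tray_lip (a point): Middle of the aluminium finger lip (50 mm wide) on the tray's front, 30 mm above the table, 69 mm ahead (-x) of the tester's origin when shut.
- pin: Release pin, 96 mm long, 45 g (varies). Origin: its tip; z along the pin toward the handle. Steel shaft 6 mm in diameter, tapered end, 48 mm long; then a steel collar 20 mm in diameter, 4 mm thick; then a square red handle 14 x 14 mm, 44 mm tall (52 to 96 mm from the tip), faces along the pin's x and y. It starts in the stand, collar resting on its top, tip 6 mm above the table.
- stand: Wooden stand, fixed, 52 x 52 mm block on a 60 x 60 mm foot, 54 mm high in all, with an upright 10 mm hole with a 2 mm chamfer in its middle, from the top down to 4 mm above the table. Origin: centre of its underside on the table; z up.
- oil_bottle: Small white oil bottle, 18 x 20 x 38 mm, standing loose beside the tester. Origin: centre of its underside.
- parts_jar: Small clear jar with watch parts, 40 mm in diameter, 20 mm high, loose beside the tester. Origin: centre of its underside.
- glass_dish: Shallow glass dish, 67 mm in diameter, 11 mm high, loose in front of the stand. Origin: centre of its underside.

How it is judged:
By the outcome, as a careful person would: the job done as asked, in the order asked, and still so for the second after the job is handed in, with the robot touching nothing.
It also fails if it takes over 64 s, if anything falls off the work surface, if the arm or the gripper's body presses on something with over 40 N, if the wrist force passes 120 N, or if a joint passes its speed limit or range.

## Working session

There is one attempt and no reset: what is moved stays moved. The work goes in short steps, Python scripts to look and compute and a shell command to move; the robot and the scene stay as the last step left them, time stands still between calls to the robot, and variables do not carry over. Pictures are saved under pics/ and viewed, at most 12 in all, crops included, and the job is handed in when it is done.

```bash
ls; mkdir -p pics
python3 - <<'E'
from plant import robot, read_camera
import cv2,numpy as np
for n in("scene","top"):
    c=read_camera(n);cv2.imwrite(f"pics/{n}0.png",c["image"]);print(n,c["K"],c["D"],c["extrinsics"])
s=robot.read_state();print(s)
E
```

```text
pics
scene [[516.04346542   0.         324.06208367]
 [  0.         516.04346542 196.32259281]
 [  0.           0.           1.        ]] [-0.06685242  0.          0.          0.          0.        ] [[-0.44568742 -0.89510788  0.0120252   0.27843218]
 [-0.50040791  0.23797717 -0.83244146  0.24541968]
 [ 0.74226319 -0.37702619 -0.55398249  0.70776469]
 [ 0.          0.          0.          1.        ]]
top [[398.86981043   0.         311.63416382]
 [  0.         398.86981043 198.12500126]
 [  0.           0.           1.        ]] [-0.00894669  0.          0.          0.          0.        ] [[ 0.00485596 -0.99998594  0.00213076  0.07602467]
 [-0.99894974 -0.00494799 -0.04555136  0.45587578]
 [ 0.04556126 -0.00190733 -0.99895973  0.91189825]
 [ 0.          0.          0.          1.        ]]
{'t': 0.1, 'q': array([ 1.19659203e+00,  1.31134177e-01,  1.48916530e+00,  1.38417508e-05,
        1.52298236e+00, -8.54135007e-02]), 'dq': array([ 0.00122761, -0.00200123, -0.00288368, -0.00149643, -0.00110432,
        0.00159437]), 'joint_torque': array([ 1.31395871e-03, -5.61343682e+01, -4.93095481e+01,  7.69608747e-02,
        2.91560974e-02, -1.17014670e-04]), 'tool_pos': array([0.17067027, 0.57468265, 0.21766613]), 'orientation': array([-4.52000385e-01, -3.10850307e+00,  2.57833576e-03]), 'force': array([0.53418214, 0.23887449, 0.25707761]), 'wrist_torque': array([-0.01430138,  0.01814639, -0.01374686]), 'gripper_force': 0.0, 'opening': 0.09265550149162123}
```

View pics/scene0.png

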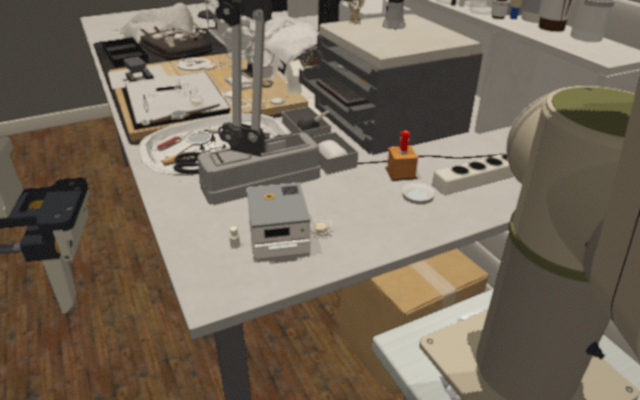

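View pics/top0.png

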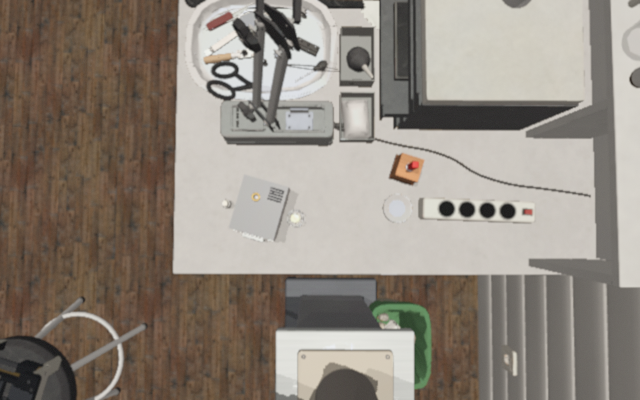

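The scene view shows the tester top at about (278,205) with its brass hole at (268,197), and the red pin at (405,140) in the orange stand at (403,165). In the top view the tester is at (263,208), the hole at (256,197), the pin at (414,166), the dish at (398,208), the bottle at (227,203) and the jar at (296,217).

```bash
cat > h.py <<'E'
import numpy as np,cv2
from plant import robot, read_camera
def ray(c,p):
    u=cv2.undistortPoints(np.array([[p]],float),c["K"],np.array(c["D"]))[0,0]
    E=c["extrinsics"];R=E[:3,:3];return -R.T@E[:3,3],R.T@np.array([u[0],u[1],1])
def plane(c,p,z):
    o,d=ray(c,p);return o+d*(z-o[2])/d[2]
def tri(c1,p1,c2,p2):
    o,d=ray(c1,p1);q,e=ray(c2,p2)
    s=np.linalg.lstsq(np.c_[d,-e],q-o,rcond=None)[0];a=o+d*s[0];b=q+e*s[1];return (a+b)/2,np.linalg.norm(a-b)
def proj(c,P):
    E=c["extrinsics"];return cv2.projectPoints(np.atleast_2d(np.array(P,float)),cv2.Rodrigues(E[:3,:3])[0],E[:3,3],c["K"],np.array(c["D"]))[0][:,0]
def blobs(im,lo,hi,roi,amin=4):
    x0,y0,x1,y1=roi;h=cv2.cvtColor(im,cv2.COLOR_BGR2HSV)[y0:y1,x0:x1]
    m=cv2.inRange(h,np.array(lo),np.array(hi));n,_,st,ce=cv2.connectedComponentsWithStats(m)
    return [(st[i,4],ce[i]+[x0,y0],st[i,:4]+[x0,y0,0,0]) for i in range(1,n) if st[i,4]>=amin],m
E
python3 - <<'E'
from h import *
c={n:read_camera(n) for n in("scene","top")}
for n,roi in(("scene",(370,120,430,190)),("top",(385,145,430,190))):
    im=c[n]["image"]
    print(n,"red",blobs(im,(0,170,60),(4,255,255),roi)[0],"orange",blobs(im,(5,110,60),(20,255,255),roi)[0])
for n,roi in(("scene",(250,185,290,210)),("top",(240,185,275,210))):
    print(n,"brass",blobs(c[n]["image"],(10,60,60),(30,255,255),roi)[0])
a=cv2.resize(c["scene"]["image"][175:265,220:340],None,fx=5,fy=5,interpolation=cv2.INTER_CUBIC)
im=c["top"]["image"]
b=cv2.resize(im[165:250,215:315],None,fx=4,fy=4,interpolation=cv2.INTER_CUBIC)
d=cv2.resize(im[145:190,385:430],None,fx=5,fy=5,interpolation=cv2.INTER_CUBIC)
cv2.imwrite("pics/c1.png",a)
o=np.zeros((340,400+225,3),np.uint8);o[:,:400]=b;o[:225,400:]=d;cv2.imwrite("pics/c2.png",o)
E
```

```text
scene red [(np.int32(137), array([404.06569343, 139.70072993]), array([400, 131,  10,  20]))] orange [(np.int32(834), array([401.60551559, 162.92206235]), array([387, 145,  31,  35]))]
top red [(np.int32(25), array([411.36, 166.04]), array([409, 163,   7,   6]))] orange [(np.int32(567), array([405.49206349, 168.92768959]), array([390, 154,  33,  30]))]
scene brass [(np.int32(65), array([268.86153846, 196.16923077]), array([264, 193,  11,   7]))]
top brass [(np.int32(41), array([255.17073171, 196.46341463]), array([252, 193,   8,   8]))]
```

View pics/c1.png

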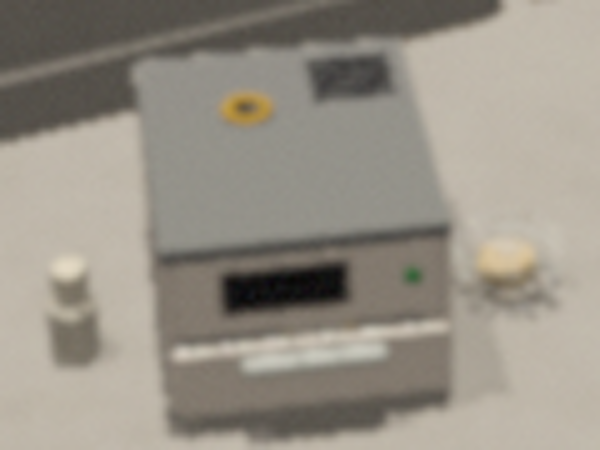

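View pics/c2.png

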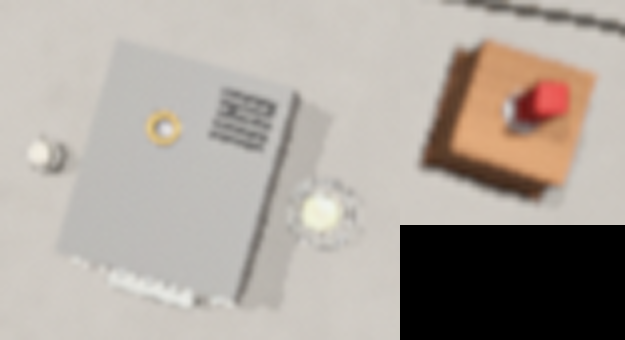

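The crops show the tester top corners in crop pixels at (118,40), (298,92), (238,303) and (58,250), the hole at (164,128), and a stand top face with corners at about (488,40), (595,73), (562,185) and (452,148).

Run:
```python
from h import *
np.set_printoptions(precision=4,suppress=True)
c={n:read_camera(n) for n in("scene","top")};S,T=c["scene"],c["top"]
h=lambda P:P[:2]
print("hole tri",tri(S,(268.9,196.2),T,(255.2,196.5)),plane(T,(255.2,196.5),.077),plane(S,(268.9,196.2),.077))
k=lambda p:(p[0]/4+215-.4,p[1]/4+165-.4)
Q=np.array([plane(T,k(p),.075) for p in[(118,40),(298,92),(238,303),(58,250)]])
print("tester top corners",Q[:,:2].tolist(),Q.mean(0))
ax=(Q[0]+Q[1]-Q[2]-Q[3]);print("yaw",np.degrees(np.arctan2(ax[1],ax[0])),np.linalg.norm(ax)/2)
k=lambda p:((p[0]-400)/5+385-.4,p[1]/5+145-.4)
Q=np.array([plane(T,k(p),.054) for p in[(488,40),(595,73),(562,185),(452,148)]])
for i in range(4):
    e=Q[(i+1)%4]-Q[i];print("stand edge",np.linalg.norm(e),np.degrees(np.arctan2(e[1],e[0]))%90)
ctr=Q.mean(0);print("stand",ctr, )
for nm,roi in(("scene",(370,120,430,190)),("top",(385,145,430,190))):
    b,m=blobs(c[nm]["image"],(0,150,60),(180,255,255),roi)
    h=cv2.cvtColor(c[nm]["image"],cv2.COLOR_BGR2HSV)
    red=((h[...,0]<6)|(h[...,0]>170))&(h[...,1]>150)&(h[...,2]>60);red[:roi[1]]=0;red[roi[3]:]=0;red[:,:roi[0]]=0;red[:,roi[2]:]=0
    y,x=np.nonzero(red);print(nm,len(x),x.mean(),y.mean(),x.min(),x.max(),y.min(),y.max())
    r=cv2.minAreaRect(np.c_[x,y].astype(np.float32));print(r)
    print("proj of handle centre",proj(c[nm],[[ctr[0],ctr[1],.08],[ctr[0],ctr[1],.102],[ctr[0],ctr[1],.058]]))
    c[nm]["r"]=(x.mean(),y.mean())
print("handle tri",tri(S,S["r"],T,T["r"]), plane(S,S["r"],.08),plane(T,T["r"],.085))
for nm,p,z in(("dish",(398,208),.005),("jar",(215+322/4,165+212/4),.012),("bottle",(215+40/4,165+152/4),.037)):print(nm,plane(T,p,z))
```

```text
hole tri (array([0.4547, 0.198 , 0.0785]), np.float64(0.0026705906992044036)) [0.4553 0.1994 0.077 ] [0.4561 0.1961 0.077 ]
tester top corners [[0.5025820368854358, 0.22418626791349927], [0.4749807183270073, 0.1269883553354327], [0.36172377733025957, 0.15824063104027358], [0.38952633348372384, 0.2549145891101309]] [0.4322 0.1911 0.075 ]
yaw -15.316124809471352 0.1173232792404032
stand edge 0.04954516207527555 73.04886698618081
stand edge 0.05206524786248324 73.22989876140508
stand edge 0.05120191017500602 71.61167947864776
stand edge 0.050802241866613126 71.38381710112296
stand [ 0.5238 -0.1378  0.054 ]
scene 154 404.1363636363636 139.8181818181818 400 409 131 151
((404.2377624511719, 140.85975646972656), (8.61366081237793, 20.42983627319336), 6.34019136428833)
proj of handle centre [[402.9903 142.2043]
 [403.9708 132.9856]
 [402.0273 151.2292]]
top 58 413.4655172413793 164.9655172413793 409 418 161 168
((413.5, 164.5), (7.0, 9.0), 90.0)
proj of handle centre [[412.4431 165.3858]
 [415.1179 164.0455]
 [409.902  166.6591]]
handle tri (array([ 0.5236, -0.1392,  0.0854]), np.float64(0.001372170036794256)) [ 0.532  -0.1463  0.08  ] [ 0.524  -0.1387  0.085 ]
dish [ 0.4338 -0.1226  0.005 ]
jar [0.4094 0.1152 0.012 ]
bottle [0.4424 0.2726 0.037 ]
```

```bash
python3 -m inch '[353,-713,0,-1,60,353,-713,0,-1,60,353,-713,0,-1,60,353,-713,0,-1,60,353,-713,0,-1,60,353,-713,0,-1,60,353,-713,0,-1,60,353,-713,0,-1,60,353,-713,0,-1,60,353,-713,0,-1,60]'
```

```text
t: 1.13
tool_pos: [0.3561, 0.2, 0.2189]
orientation: [0.478, 3.104, 0.001]
force: [0.4, -0.2, -1.0]
opening: 0.0555
gripper_force: 0.0
```

```bash
python3 -m inch '[168,-338,0,0,60,168,-338,0,0,60,168,-338,0,0,60,168,-338,0,0,60,168,-338,0,0,60,168,-338,0,0,60,168,-338,0,0,60,168,-338,0,0,60,168,-338,0,0,60,168,-338,0,0,60]'
```

```text
t: 1.97
tool_pos: [0.525, -0.1421, 0.2175]
orientation: [-0.486, -3.103, 0.003]
force: [0.3, -0.7, 0.7]
opening: 0.0558
gripper_force: 0.0
```

```bash
python3 -m inch '[-1,3,-35,0,60,-1,3,-70,0,60,-1,3,-100,0,60,-1,3,-120,0,60,-1,3,-133,0,60,-1,3,-143,0,60,-1,3,-150,0,60,-1,3,-152,0,60,-1,3,-152,0,60,-1,3,-152,0,60]'
python3 - <<'E'
from h import *
for n,(x,y,w,h,f) in dict(scene=(350,70,120,120,3),top=(350,110,120,120,3)).items():
    cv2.imwrite(f"pics/g_{n}.png",cv2.resize(read_camera(n)["image"][y:y+h,x:x+w],None,fx=f,fy=f))
a,b=cv2.imread("pics/g_scene.png"),cv2.imread("pics/g_top.png");cv2.imwrite("pics/g.png",np.hstack([a,b]))
E
```

```text
t: 2.8
tool_pos: [0.5237, -0.1335, 0.068]
orientation: [0.479, 3.103, -0.001]
force: [0.1, 0.8, 0.6]
opening: 0.0556
gripper_force: 0.0
```

View pics/g.png

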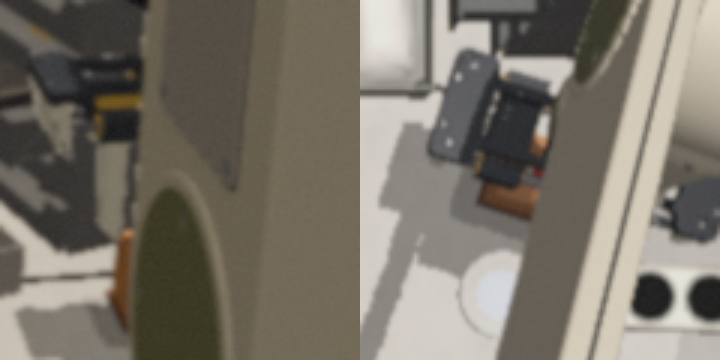

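The arm hides the pin in both views; the gripper sits over the orange stand as planned. I'll close lightly and watch the forces.

```bash
python3 -m inch '[0,0,0,0,30,0,0,0,0,30,0,0,0,0,25,0,0,0,0,22,0,0,0,0,20]' 4; python3 -m inch '[0,0,0,0,18,0,0,0,0,16,0,0,0,0,14,0,0,0,0,12,0,0,0,0,10,0,0,0,0,10]' 4
```

```text
t: 3.32
tool_pos: [0.5228, -0.1333, 0.0667]
orientation: [0.479, 3.105, -0.0]
force: [-0.0, -0.2, -0.2]
opening: 0.0268
gripper_force: 0.0
t: 3.82
tool_pos: [0.5224, -0.1336, 0.0665]
orientation: [-0.479, -3.104, 0.001]
force: [-3.8, -4.3, 1.5]
opening: 0.0161
gripper_force: 4.0
```

```bash
python3 -m inch '[0,0,0,0,20,-1,-4,0,0,20,-1,-4,0,0,20,-1,-4,0,0,10,-1,-4,0,0,10,-1,-4,0,0,8,-1,-4,0,0,8]' 4
```

```text
t: 4.4
tool_pos: [0.5219, -0.1371, 0.0667]
orientation: [0.479, 3.105, 0.0]
force: [0.3, -0.3, -0.6]
opening: 0.0138
gripper_force: 4.0
```

```bash
python3 -m inch '[0,0,0,0,5,0,0,0,0,5,0,0,0,0,5,0,0,0,0,5]' 30; python3 -m inch '[0,0,10,0,5,0,0,25,0,5,0,0,45,0,5,0,0,75,0,5,0,0,105,0,5,0,0,125,0,5,0,0,135,0,5,0,0,135,0,5,0,0,135,0,5]' 30
```

```text
t: 4.73
tool_pos: [0.5218, -0.1372, 0.0667]
orientation: [0.479, 3.105, 0.0]
force: [0.6, -0.1, 0.8]
opening: 0.0134
gripper_force: 30.0
t: 5.48
tool_pos: [0.5217, -0.1373, 0.2014]
orientation: [0.479, 3.105, -0.0]
force: [-0.1, -0.1, -1.2]
opening: 0.0136
gripper_force: 30.0
```

```bash
python3 -m inch '[-6,30,0,0,5,-13,65,0,0,5,-20,105,0,0,5,-28,145,0,0,5,-36,185,0,0,5,-44,225,0,0,5,-52,265,0,0,5,-60,305,-10,0,5,-65,328,-25,0,5,-67,335,-36,0,5]'; python3 -m inch '[0,0,0,0,5,0,0,0,0,5,0,0,0,0,5]'
python3 - <<'E'
from h import *
cs=[]
for n in("scene","top"):
    c=read_camera(n);t=robot.read_state()["tool_pos"]
    print(n,proj(c,[[.455,.198,.077],t-[0,0,.0],t-[0,0,.06]]))
    x,y=(220,120) if n=="scene" else (200,140)
    cs.append(cv2.resize(c["image"][y:y+110,x:x+110],None,fx=3.6,fy=3.6,interpolation=cv2.INTER_CUBIC))
cv2.imwrite("pics/h1.png",np.hstack(cs))
E
```

```text
t: 6.32
tool_pos: [0.452, 0.2007, 0.1624]
orientation: [-0.473, -3.102, 0.001]
force: [0.1, -0.6, -1.7]
opening: 0.014
gripper_force: 30.0
t: 6.57
tool_pos: [0.4548, 0.1965, 0.1653]
orientation: [-0.481, -3.104, 0.002]
force: [0.4, -0.6, -0.9]
opening: 0.014
gripper_force: 30.0
scene [[268.14163056 196.74233578]
 [266.46671721 153.10982512]
 [268.12975102 182.86945969]]
top [[255.87086252 196.66399618]
 [250.27492939 194.07095806]
 [254.66315937 195.68427359]]
```

View pics/h1.png

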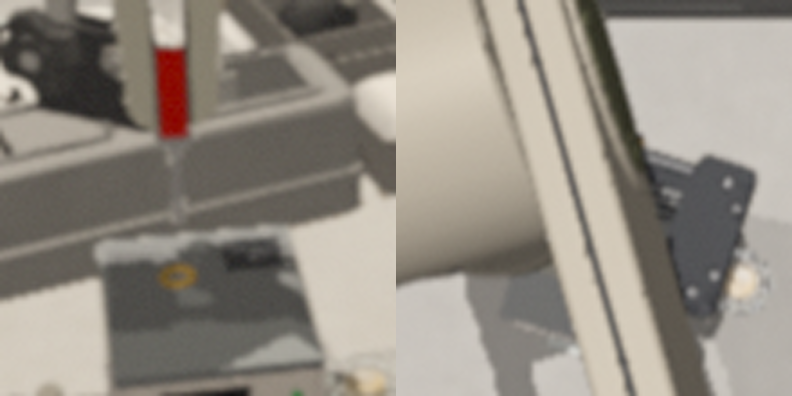

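The scene view shows the pin hanging upright, its tip at about pixel (269.7,180.5) over the ring at about (269.4,197). The top view is blocked by the arm. I'll lower the pin close to the ring and measure again.

```bash
python3 -m inch '[0,1,-7,0,5,0,1,-13,0,5,0,1,-17,0,5,0,1,-17,0,5,0,1,-17,0,5]'
python3 - <<'E'
from h import *
c=read_camera("scene");t=robot.read_state()["tool_pos"];print(t)
ims=np.mean([c["image"].astype(float)]+[read_camera("scene")["image"].astype(float) for _ in range(3)],0)
im=np.clip(ims,0,255).astype(np.uint8)
print(proj(c,[t-[0,0,.0607],[.455,.198,.077]]))
print("brass",blobs(im,(10,70,40),(35,255,255),(250,180,290,210))[0])
h=cv2.cvtColor(im,cv2.COLOR_BGR2HSV)[140:185,255:285];m=((h[...,0]<6)|(h[...,0]>170))&(h[...,1]>150)
for y in range(0,45,4):
    x=np.nonzero(m[y])[0]
    if len(x):print(y+140,x.min()+255,x.max()+255)
cv2.imwrite("pics/h2.png",cv2.resize(im[155:215,240:300],None,fx=10,fy=10,interpolation=cv2.INTER_CUBIC))
E
```

```text
t: 7.08
tool_pos: [0.4544, 0.1985, 0.1481]
orientation: [-0.479, -3.104, 0.001]
force: [-0.2, 0.6, 0.4]
opening: 0.0135
gripper_force: 30.0
[0.45464462 0.19862227 0.1484768 ]
[[267.59982818 191.90901782]
 [268.14163056 196.74233578]]
brass [(np.int32(65), array([268.8       , 196.13846154]), array([263, 193,  12,   7]))]
144 263 270
148 263 270
152 263 270
156 263 270
160 264 270
164 264 270
```

View pics/h2.png

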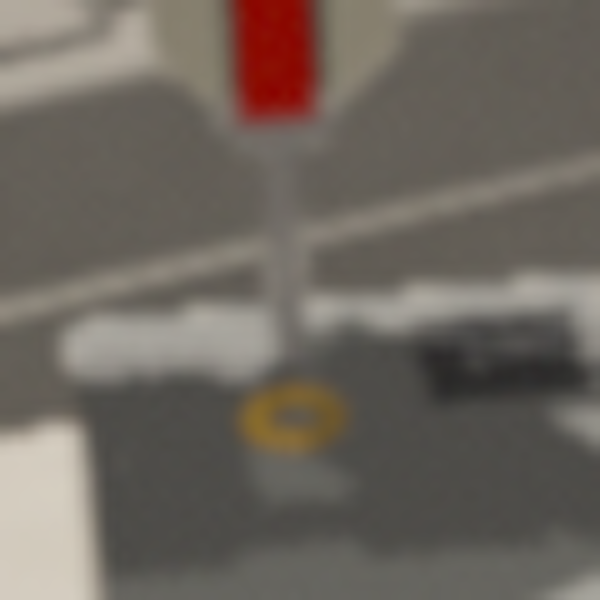

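The scene crop shows the shaft axis reaching the ring row at about column 294, with the ring centre at (293,418), so it is aligned within about 1 mm. Now I'll lower slowly, feeling for contact.

```bash
python3 -m inch '[0,0,-3,0,5,0,0,-6,0,5,0,0,-8,0,5,0,0,-10,0,5,0,0,-11,0,5,0,0,-12,0,5,0,0,-13,0,5,0,0,-13,0,5]'
```

```text
t: 7.95
tool_pos: [0.4546, 0.1987, 0.1354]
orientation: [-0.479, -3.105, 0.0]
force: [0.7, -0.3, -0.7]
opening: 0.0142
gripper_force: 30.0
```

```bash
python3 -m inch '[0,0,-1,0,5,0,0,-2,0,5,0,0,-3,0,5,0,0,-3,0,5]'; python3 -m inch '[0,0,-1,0,5,0,0,-2,0,5,0,0,-3,0,5,0,0,-3,0,5]'
```

```text
t: 8.28
tool_pos: [0.4544, 0.1988, 0.1323]
orientation: [-0.479, -3.104, -0.0]
force: [-0.6, 1.7, 0.2]
opening: 0.0133
gripper_force: 30.0
t: 8.62
tool_pos: [0.4544, 0.1988, 0.1293]
orientation: [-0.479, -3.104, 0.0]
force: [-2.4, 1.3, -0.7]
opening: 0.014
gripper_force: 30.0
```

In the hole now. I'll ease off sideways and keep descending.

```bash
python3 -m inch '[-0.7,0.5,0,0,5,-0.7,0.5,-2,0,5,-0.7,0.5,-4,0,5,-0.7,0.5,-6,0,5,-0.7,0.5,-6,0,5]'; python3 -m inch '[0,0,-1,0,5,0,0,-2,0,5,0,0,-2,0,5]'
```

```text
t: 9.03
tool_pos: [0.4539, 0.1991, 0.123]
orientation: [-0.479, -3.104, 0.001]
force: [0.0, 0.1, -0.3]
opening: 0.0137
gripper_force: 30.0
t: 9.28
tool_pos: [0.454, 0.1992, 0.1214]
orientation: [-0.479, -3.105, 0.0]
force: [0.8, 0.1, -0.4]
opening: 0.0138
gripper_force: 30.0
```

```bash
for i in 1; do python3 -m inch '[0,0,-1,0,5,0,0,-2,0,5,0,0,-2,0,5]'; python3 -m inch '[0,0,-1,0,5,0,0,-2,0,5,0,0,-2,0,5]';done | egrep 'pos|force: \['
```

```text
tool_pos: [0.4542, 0.1993, 0.1197]
force: [-0.3, 0.8, -0.2]
tool_pos: [0.4543, 0.1994, 0.1179]
force: [0.0, 0.1, 2.9]
```

```bash
sleep 0; python3 -c "
from plant import robot
print(robot.read_state()['force'])"
```

```text
[0.02899077 0.09065025 2.89582698]
```

```bash
python3 -m inch '[0,0,-1,0,5,0,0,-2,0,5,0,0,-2,0,5,0,0,-2,0,5]'| egrep 'pos|force: \['; python3 -m inch '[0,0,-1,0,5,0,0,-1,0,5,0,0,-1,0,5]'| egrep 'pos|force: \['
```

```text
tool_pos: [0.4539, 0.1994, 0.1155]
force: [0.3, -0.2, 2.2]
tool_pos: [0.4541, 0.1993, 0.1147]
force: [-0.3, 0.6, 3.5]
```

```bash
python3 -m inch '[0,0,-0.5,0,5,0,0,-0.5,0,5,0,0,-0.5,0,5]'| egrep 'pos|force: \['; python3 -m inch '[0,0,-0.5,0,5,0,0,-0.5,0,5,0,0,-0.5,0,5]'| egrep 'pos|force: \['
python3 - <<'E'
from h import *
c=read_camera("scene")
cv2.imwrite("pics/p1.png",cv2.resize(c["image"][170:270,220:340],None,fx=4,fy=4))
E
```

```text
tool_pos: [0.4541, 0.1993, 0.1142]
force: [0.8, -0.1, 4.0]
tool_pos: [0.4541, 0.1993, 0.1137]
force: [-0.6, 1.0, 4.2]
```

View pics/p1.png

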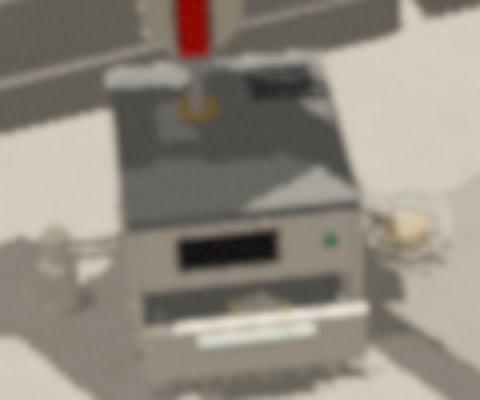

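The tray is already creeping out: its lip has moved down and forward to about crop (250,330), with the dark tray opening behind it. I'll hold the pin down.

```bash
for i in 1 2 3 4; do python3 -m inch '[0,0,0,0,5,0,0,0,0,5,0,0,0,0,5,0,0,0,0,5,0,0,0,0,5,0,0,0,0,5,0,0,0,0,5,0,0,0,0,5,0,0,0,0,5,0,0,0,0,5]'|egrep '^t:|force: \['
python3 - <<'E'
from h import *
c=read_camera("scene");im=c["image"]
g=im[235:275,255:315].min(2);y,x=np.nonzero(g>185);print("bright lip",len(x),x.mean()+255,y.mean()+235,y.max()+235)
cv2.imwrite("pics/p2.png",cv2.resize(im[170:270,220:340],None,fx=4,fy=4))
yaw=np.radians(-15.3);u=np.array([np.cos(yaw),np.sin(yaw)]);o=np.array([.4322,.1911])
print([proj(c,[*(o-u*(.069+d)),.03]).round(1).tolist() for d in(0,.026,.036)])
E
done
```

```text
t: 11.75
force: [-0.4, 1.6, 4.2]
bright lip 271 290.5940959409594 257.6457564575646 274
[[[282.3, 247.2]], [[284.3, 257.0]], [[285.1, 260.8]]]
t: 12.63
force: [-0.6, 1.5, 5.0]
bright lip 279 290.27240143369175 257.6200716845878 274
[[[282.3, 247.2]], [[284.3, 257.0]], [[285.1, 260.8]]]
t: 13.52
force: [0.6, 0.4, 4.7]
bright lip 280 290.36071428571427 257.6464285714286 274
[[[282.3, 247.2]], [[284.3, 257.0]], [[285.1, 260.8]]]
t: 14.4
force: [1.1, 0.4, 4.1]
bright lip 282 290.3723404255319 257.6418439716312 274
[[[282.3, 247.2]], [[284.3, 257.0]], [[285.1, 260.8]]]
```

View pics/p2.png

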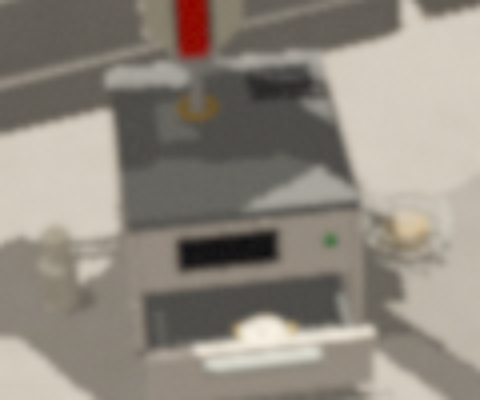

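The lip is now at about pixel (285.7,259.5). I'll check the travel against the first picture.

Run:
```python
from h import *
c=read_camera("scene");yaw=np.radians(-15.3);u=np.array([np.cos(yaw),np.sin(yaw)]);o=np.array([.4322,.1911])
for im,r in((cv2.imread("pics/scene0.png"),(236,256)),(c["image"],(250,268))):
    P=im[r[0]:r[1],278:292].astype(int)
    d=P[...,0]-P[...,2]  # blueish lip
    print((P[:,4:8].mean((1))).round().astype(int).tolist())
    w=np.clip(d.mean(1)-d.mean(1).min()-8,0,None);y=(np.arange(*r)*w).sum()/w.sum();print("lip row",y)
a=[proj(c,[*(o-u*(.069+d)),.03])[0,1] for d in(0,.03,.036)];print(a)
```

```text
[[83, 91, 99], [104, 114, 123], [108, 120, 129], [106, 116, 125], [114, 124, 131], [145, 157, 163], [172, 185, 193], [171, 184, 193], [167, 179, 184], [182, 193, 195], [184, 195, 196], [162, 173, 174], [127, 136, 140], [108, 118, 124], [108, 119, 128], [110, 121, 130], [110, 121, 130], [110, 121, 130], [105, 116, 124], [95, 104, 111]]
lip row 246.69767441860463
[[196, 209, 218], [214, 228, 236], [220, 234, 242], [223, 236, 244], [224, 238, 245], [224, 238, 245], [211, 225, 232], [186, 200, 206], [187, 200, 203], [203, 214, 216], [199, 210, 211], [172, 183, 184], [137, 147, 151], [124, 136, 144], [127, 138, 148], [126, 138, 148], [128, 139, 149], [125, 137, 147]]
lip row 260.0188679245283
[np.float64(247.24137238754957), np.float64(258.4921325214978), np.float64(260.81829993215166)]
```

The lip has moved about 13.6 px, which matches the full 36 mm. Withdrawing the pin.

```bash
python3 -m inch '[0,0,3,0,5,0,0,8,0,5,0,0,14,0,5,0,0,20,0,5,0,0,28,0,5,0,0,36,0,5,0,0,48,0,5,0,0,66,0,5,0,0,86,0,5,0,0,90,0,5]'; python3 -m inch '[6,-30,0,0,5,13,-65,0,0,5,20,-105,0,0,5,28,-145,0,0,5,36,-185,0,0,5,44,-225,0,0,5,52,-265,0,0,5,59,-300,0,0,5,65,-325,0,0,5,68,-336,0,0,5]';  python3 -m inch '[0,0,0,0,5,0,0,0,0,5,0,0,0,0,5]'
python3 - <<'E'
from h import *
cs=[]
for n,(x,y) in dict(scene=(350,80),top=(360,120)).items():
    c=read_camera(n);cs.append(cv2.resize(c["image"][y:y+110,x:x+110],None,fx=3.6,fy=3.6,interpolation=cv2.INTER_CUBIC))
cv2.imwrite("pics/s1.png",np.hstack(cs))
E
```

```text
t: 15.33
tool_pos: [0.4558, 0.1998, 0.2082]
orientation: [0.478, 3.1, 0.004]
force: [0.2, 0.8, 0.4]
opening: 0.0138
gripper_force: 30.0
t: 16.17
tool_pos: [0.5221, -0.1402, 0.2034]
orientation: [0.484, 3.104, -0.001]
force: [0.8, 0.5, -0.6]
opening: 0.0135
gripper_force: 30.0
t: 16.42
tool_pos: [0.5219, -0.1354, 0.2035]
orientation: [-0.478, -3.105, -0.001]
force: [0.3, 0.5, -1.7]
opening: 0.0137
gripper_force: 30.0
```

View pics/s1.png

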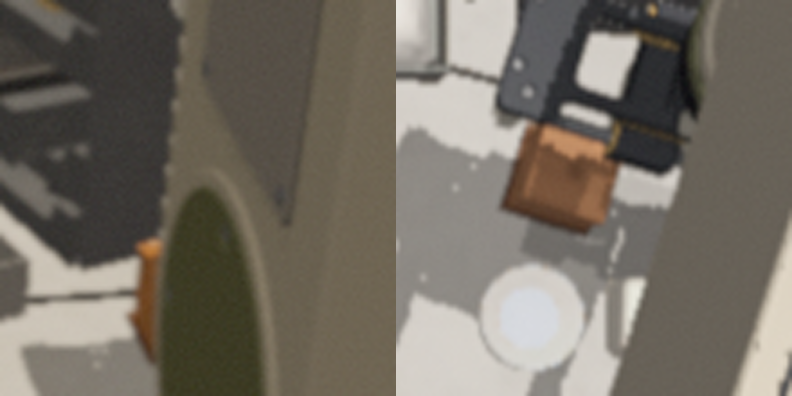

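The arm hides the stand hole from the scene camera; the top view shows the stand undisturbed at crop (560,175). I'll go back to the recorded grasp point and descend gently.

```bash
python3 -m inch '[0,-2,-20,0,5,0,-2,-45,0,5,0,-2,-65,0,5,0,-2,-77,0,5,0,-2,-83,0,5,0,-2,-85,0,5,0,-2,-85,0,5,0,-2,-85,0,5]'; python3 -m inch '[0,0,-2,0,5,0,0,-4,0,5,0,0,-6,0,5,0,0,-6,0,5]'
```

```text
t: 17.18
tool_pos: [0.5229, -0.1389, 0.12]
orientation: [0.478, 3.103, -0.001]
force: [0.3, -0.7, -0.0]
opening: 0.0134
gripper_force: 30.0
t: 17.52
tool_pos: [0.5219, -0.1388, 0.1124]
orientation: [-0.479, -3.105, -0.0]
force: [-0.2, 0.5, -0.7]
opening: 0.0139
gripper_force: 30.0
```

```bash
python3 -m inch '[0,1,0,0,5,0,1,0,0,5,0,1,-2,0,5,0,1,-4,0,5,0,1,-4,0,5]'; python3 -m inch '[0,0,-2,0,5,0,0,-4,0,5,0,0,-4,0,5]'
```

```text
t: 17.93
tool_pos: [0.5217, -0.1377, 0.1081]
orientation: [-0.479, -3.104, -0.0]
force: [-0.2, -0.5, -0.8]
opening: 0.0142
gripper_force: 30.0
t: 18.18
tool_pos: [0.5217, -0.1376, 0.1041]
orientation: [-0.479, -3.104, -0.0]
force: [-1.5, -0.1, -0.3]
opening: 0.0134
gripper_force: 30.0
```

Tip is in the hole, so I'll continue down to just above seated.

```bash
python3 -m inch '[0,0,-3,0,5,0,0,-6,0,5,0,0,-9,0,5,0,0,-12,0,5,0,0,-15,0,5,0,0,-15,0,5]'; python3 -m inch '[0,0,-3,0,5,0,0,-6,0,5,0,0,-9,0,5,0,0,-12,0,5,0,0,-15,0,5,0,0,-17,0,5,0,0,-19,0,5,0,0,-19,0,5,0,0,-19,0,5]'
```

```text
t: 18.68
tool_pos: [0.5214, -0.1376, 0.0886]
orientation: [-0.479, -3.103, -0.0]
force: [0.1, 0.5, -1.0]
opening: 0.0139
gripper_force: 30.0
t: 19.43
tool_pos: [0.522, -0.1377, 0.0705]
orientation: [-0.479, -3.105, -0.0]
force: [0.4, -0.5, -0.8]
opening: 0.0139
gripper_force: 30.0
```

```bash
python3 -m inch '[0,0,-1,0,5,0,0,-2,0,5,0,0,-3,0,5,0,0,-3,0,5]';python3 -m inch '[0,0,-0.5,0,5,0,0,-0.7,0,5,0,0,-0.7,0,5]'
```

```text
t: 19.77
tool_pos: [0.5219, -0.1377, 0.0674]
orientation: [-0.479, -3.105, -0.0]
force: [-0.3, -1.0, -0.7]
opening: 0.014
gripper_force: 30.0
t: 20.02
tool_pos: [0.522, -0.1377, 0.0669]
orientation: [-0.479, -3.105, 0.0]
force: [0.3, -0.4, -0.7]
opening: 0.014
gripper_force: 30.0
```

```bash
python3 -m inch '[0,0,-0.5,0,5,0,0,-0.5,0,5,0,0,-0.5,0,5]'|egrep 'pos|force: \[';python3 -m inch '[0,0,-0.5,0,5,0,0,-0.5,0,5,0,0,-0.5,0,5]'|egrep 'pos|force: \['
```

```text
tool_pos: [0.5222, -0.1378, 0.0667]
force: [-0.7, -0.0, 1.3]
tool_pos: [0.5222, -0.1378, 0.0667]
force: [-3.3, 1.3, 6.6]
```

Seated on its collar. Release and retreat.

```bash
python3 -m inch '[0,0,0.5,0,5,0,0,0.5,0,5,0,0,0.5,0,20,0,0,0.5,0,30,0,0,0.5,0,45,0,0,0.5,0,60,0,0,0.5,0,60,0,0,0.5,0,60]' 5; python3 -m inch '[0,0,8,0,60,0,0,25,0,60,0,0,55,0,60,0,0,90,0,60,0,0,125,0,60,0,0,150,0,60,0,0,150,0,60]'; python3 -m inch '[-40,-10,0,0,60,-80,-20,0,0,60,-120,-20,30,0,60,-150,-20,50,0,60,-150,-20,50,0,60,-150,-20,50,0,60]'; python3 -m inch '[0,40,0,0,60,0,80,0,0,60,0,120,0,0,60,0,160,0,0,60,0,200,0,0,60,0,240,0,0,60,0,270,0,0,60,0,270,0,0,60,0,270,0,0,60]'
python3 - <<'E'
from h import *
cs=[]
for n,(x,y) in dict(scene=(210,110),top=(215,120)).items():
    c=read_camera(n);cs.append(cv2.resize(c["image"][y:y+160,x:x+220],None,fx=1.8*2,fy=3.6,interpolation=cv2.INTER_CUBIC)[:, :])
    h=cv2.cvtColor(c["image"],cv2.COLOR_BGR2HSV);roi=(370,120,430,190) if n=="scene" else (385,145,430,190)
    red=((h[...,0]<6)|(h[...,0]>170))&(h[...,1]>150)&(h[...,2]>60);m=np.zeros_like(red);m[roi[1]:roi[3],roi[0]:roi[2]]=1
    y,x=np.nonzero(red&m);print(n,len(x),x.mean(),y.mean(),x.min(),x.max(),y.min(),y.max())
o=cv2.resize(np.vstack(cs),(515,750))[:, :];cv2.imwrite("pics/e.png",cv2.resize(np.hstack([cs[0],cs[1]]),(800,291)))
E
```

```text
t: 21.18
tool_pos: [0.522, -0.1377, 0.0663]
orientation: [-0.479, -3.105, -0.0]
force: [0.3, -0.4, 0.3]
opening: 0.0475
gripper_force: 0.0
t: 21.77
tool_pos: [0.5252, -0.1389, 0.2245]
orientation: [0.477, 3.094, -0.003]
force: [0.6, -0.1, -0.1]
opening: 0.0556
gripper_force: 0.0
t: 22.27
tool_pos: [0.3721, -0.1585, 0.269]
orientation: [0.481, 3.099, -0.003]
force: [0.6, 0.9, -0.4]
opening: 0.056
gripper_force: 0.0
t: 23.02
tool_pos: [0.3717, 0.1142, 0.265]
orientation: [-0.471, -3.104, 0.001]
force: [0.1, -0.6, 0.1]
opening: 0.0558
gripper_force: 0.0
scene 141 403.9078014184397 139.43262411347519 400 408 130 150
top 61 413.3606557377049 164.49180327868854 409 418 161 168
```

View pics/e.png

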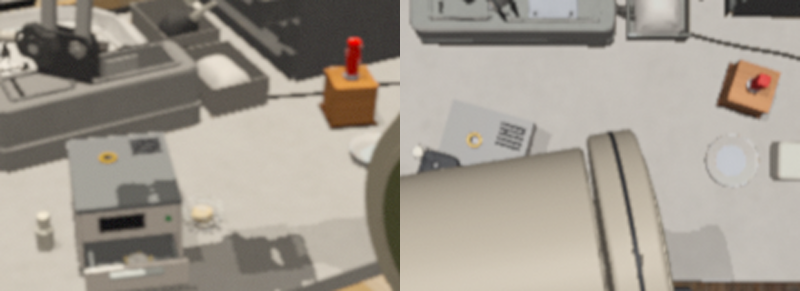

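The pin stands upright in its stand, with its red pixels within 0.4 px of the start in both views. The tray is fully out, and the bottle, jar and dish are in place.

```bash
python3 -c "
from plant import job
print(job.close_job())"
```

```text
the job is handed in; nothing more can be done
None
```

I pressed the catch with about 5 N until the tray was fully out, put the pin back upright and seated in its stand with the things around in place, and handed the job in at about 23 s; the judge's verdict was not shown.

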